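Close up a pinwheel layer of cases and hold the clamp on its mark

TASK

Finish the layer of cases on the kit pallet for strapping: set down (do not drop) the two cases from the table in the two free places, crosswise to the two already there, so that the four form a pinwheel around a small square gap in the middle, and let go of them. Then pull the handle of the spring-return clamp towards the robot until its pointer stands on the black mark, and keep it there: the program finishes while still holding the handle at the mark. Leave the other things on the table alone.

Things in the scene. Friction and masses are not known exactly. Their poses are not given: they have to be found in the camera images.
- deck (a point): centre of the top of the pallet deck, a fixed plywood slab 20 mm above the table; z up, -x is the clamp's pulling direction, roughly towards the robot. Deck x -90 to +110 mm, y +-85. A fence 150 mm long (top 22 mm above the deck) stands across the near edge, inner face at x = -80. The clamp's blade, top 37 mm above the deck, rests at the far end, inner face at x = +102.
- free_near (a point): free place for a case lying crosswise (its length along the deck's y), between the fence and case_c and beside case_a: centre of the case's underside, on the deck; axes as the deck's. There is about 8 mm to spare either way in x and 4 mm towards case_a; 12 mm off in y is still good. Takes either case.
- free_far (a point): free place for a case lying crosswise (its length along the deck's y), between case_a and the blade and beside case_c: centre of the case's underside, on the deck; axes as the deck's. About 4 mm to spare towards case_a and case_c, more towards the blade; 12 mm off in y is still good. Takes either case.
- case_a_grip (a point): grip of a hard case of 80 (x) x 50 (y) x 35 mm, 0.2 kg. The grip is a rib upright on its top, 50 mm long (x), 14 thick (y), 32 high; its top is 67 mm above the case's underside. This point: centre of the rib, 51 mm above the underside. Already on the deck, lengthwise, near the fence at the -y side (placed within about 3 mm).
- case_c_grip (a point): grip of a hard case of 80 (x) x 50 (y) x 35 mm, 0.2 kg. The grip is a rib upright on its top, 50 mm long (x), 14 thick (y), 32 high; its top is 67 mm above the case's underside. This point: centre of the rib, 51 mm above the underside. Already on the deck, lengthwise, farther from the fence at the +y side (placed within about 3 mm).
- case_1_grip (a point): grip of a hard case of 80 (x) x 50 (y) x 35 mm, 0.2 kg. The grip is a rib upright on its top, 50 mm long (x), 14 thick (y), 32 high; its top is 67 mm above the case's underside. This point: centre of the rib, 51 mm above the underside. Starts on the table to the left of the pallet; to be laid in either free place.
- case_2_grip (a point): grip of a hard case of 80 (x) x 50 (y) x 35 mm, 0.2 kg. The grip is a rib upright on its top, 50 mm long (x), 14 thick (y), 32 high; its top is 67 mm above the case's underside. This point: centre of the rib, 51 mm above the underside. Starts on the table to the right of the pallet; to be laid in either free place.
- clamp (a joint): travel of the clamp slide (handle, cross bar, side rods and blade in one piece), m: 0 at rest, growing as the handle is pulled along the deck's -x; 0.045 with the pointer on the mark (4 mm either way is good), end stop 0.070. The spring pulls back with 5 N at rest, 9.5 N at the mark; pushed cases add a few N. The blade closes the layer's gaps; near 0.052 it jams against the cases.
- handle (a point): centre of the clamp's black handle bar: 100 mm long (deck y), 12 mm thick (deck x), 16 mm high, centre 80 mm above the table, on two posts 80 mm apart over a cross bar whose top is 34 mm above the table. Can be pinched from above in the middle, one finger before and one behind. Moves with the slide; axes as the deck's.
- pointer (a point): the black pointer on the +y end of the slide's cross bar, above the white scale; moves with the slide; axes as the deck's
- mark (a point): the black line across the white scale, 45 mm along the deck's -x from the pointer's rest position; fixed to the pallet
- wrench: open-ended steel wrench, about 180 mm long, lying flat beside the pallet; not part of the job. Origin at the centre of its underside
- piston: aluminium piston standing upright, 68 mm across, 53 mm high; not part of the job. Origin at the centre of its underside
- jar: lidded glass jar, 56 mm across, 70 mm high; not part of the job. Origin at the centre of its underside
- bearing: steel bearing ring lying flat, 52 mm across, 16 mm high; not part of the job. Origin at the centre of its underside
- vblock: dark steel block with a slot along its top, 60 x 50 x 55 mm; not part of the job. Origin at the centre of its underside
- mug: white mug, 80 mm across, 90 mm high; not part of the job. Origin at the centre of its underside
There are look-alikes about, which are no part of the job. Leave any orange look-alike of the part that bears case_c_grip alone.

How it is judged (in metres and radians):
On the way:
1. all four cases lie on the deck in the pinwheel pattern, released and still, the clamp still at rest ((((x of case_1_grip in the frame of deck between 0.012 and 0.065 m and y of case_1_grip in the frame of deck between -0.042 and -0.014 m and z of case_1_grip in the frame of deck between 0.046 and 0.056 m and angle between the x axis of case_1_grip and the y axis of deck, either way round below 0.2 rad and angle between case_1_grip's own z axis and vertical below 0.1 rad) and (x of case_2_grip in the frame of deck between -0.062 and -0.025 m and y of case_2_grip in the frame of deck between 0.014 and 0.042 m and z of case_2_grip in the frame of deck between 0.046 and 0.056 m and angle between the x axis of case_2_grip and the y axis of deck, either way round below 0.2 rad and angle between case_2_grip's own z axis and vertical below 0.1 rad)) or ((x of case_2_grip in the frame of deck between 0.012 and 0.065 m and y of case_2_grip in the frame of deck between -0.042 and -0.014 m and z of case_2_grip in the frame of deck between 0.046 and 0.056 m and angle between the x axis of case_2_grip and the y axis of deck, either way round below 0.2 rad and angle between case_2_grip's own z axis and vertical below 0.1 rad) and (x of case_1_grip in the frame of deck between -0.062 and -0.025 m and y of case_1_grip in the frame of deck between 0.014 and 0.042 m and z of case_1_grip in the frame of deck between 0.046 and 0.056 m and angle between the x axis of case_1_grip and the y axis of deck, either way round below 0.2 rad and angle between case_1_grip's own z axis and vertical below 0.1 rad))) and x of case_a_grip in the frame of deck between -0.048 and -0.012 m and y of case_a_grip in the frame of deck between -0.056 and -0.03 m and z of case_a_grip in the frame of deck between 0.046 and 0.056 m and angle between the x axis of each of case_a_grip, case_c_grip and the x axis of deck, either way round below 0.2 rad and angle between each of case_a_grip, case_c_grip's own z axis and vertical below 0.1 rad and x of case_c_grip in the frame of deck between -0.002 and 0.05 m and y of case_c_grip in the frame of deck between 0.03 and 0.056 m and z of case_c_grip in the frame of deck between 0.046 and 0.056 m and contact force between the fingers and case_1 below 0.1 N and contact force between the fingers and case_2 below 0.1 N and contact force between the fingers and case_a below 0.1 N and contact force between the fingers and case_c below 0.1 N and linear speed of each of case_1, case_2, case_a, case_c below 0.03 m/s and value of joint clamp below 0.008 m), for 0.2 s.
At the end, for the whole second after the job is handed in: the four cases lie flat on the deck in the pinwheel (within 13 mm in y, closed up by the blade in x, square within 0.1 rad), still and not touched by the fingers nor jammed hard (under 12 N from the blade on each case); the fingers hold the clamp (over 4 N) at rest within 4 mm of the mark ((((x of case_1_grip in the frame of deck between 0.015 and 0.042 m and y of case_1_grip in the frame of deck between -0.042 and -0.014 m and z of case_1_grip in the frame of deck between 0.046 and 0.056 m and angle between the x axis of case_1_grip and the y axis of deck, either way round below 0.1 rad and angle between case_1_grip's own z axis and vertical below 0.1 rad) and (x of case_2_grip in the frame of deck between -0.062 and -0.038 m and y of case_2_grip in the frame of deck between 0.014 and 0.042 m and z of case_2_grip in the frame of deck between 0.046 and 0.056 m and angle between the x axis of case_2_grip and the y axis of deck, either way round below 0.1 rad and angle between case_2_grip's own z axis and vertical below 0.1 rad)) or ((x of case_2_grip in the frame of deck between 0.015 and 0.042 m and y of case_2_grip in the frame of deck between -0.042 and -0.014 m and z of case_2_grip in the frame of deck between 0.046 and 0.056 m and angle between the x axis of case_2_grip and the y axis of deck, either way round below 0.1 rad and angle between case_2_grip's own z axis and vertical below 0.1 rad) and (x of case_1_grip in the frame of deck between -0.062 and -0.038 m and y of case_1_grip in the frame of deck between 0.014 and 0.042 m and z of case_1_grip in the frame of deck between 0.046 and 0.056 m and angle between the x axis of case_1_grip and the y axis of deck, either way round below 0.1 rad and angle between case_1_grip's own z axis and vertical below 0.1 rad))) and x of case_a_grip in the frame of deck between -0.047 and -0.022 m and y of case_a_grip in the frame of deck between -0.056 and -0.03 m and z of case_a_grip in the frame of deck between 0.046 and 0.056 m and angle between the x axis of each of case_a_grip, case_c_grip and the x axis of deck, either way round below 0.1 rad and angle between each of case_a_grip, case_c_grip's own z axis and vertical below 0.1 rad and x of case_c_grip in the frame of deck between 0.002 and 0.027 m and y of case_c_grip in the frame of deck between 0.03 and 0.056 m and z of case_c_grip in the frame of deck between 0.046 and 0.056 m and contact force between the fingers and case_1 below 0.1 N and contact force between the fingers and case_2 below 0.1 N and contact force between the fingers and case_a below 0.1 N and contact force between the fingers and case_c below 0.1 N and linear speed of each of case_1, case_2, case_a, case_c below 0.03 m/s and value of joint clamp between 0.041 and 0.049 m and velocity of joint clamp between -0.01 and 0.01 m/s and contact force between the fingers and clamp above 4 N and contact force between each of case_1, case_2, case_a, case_c and clamp below 12 N); the arm keeps its last pose, push and grip.
It fails at once if something else on the table is moved more than 30 mm (distance of any of wrench, piston, jar, bearing, vblock, mug from where it was at the start of the episode above 0.03 m).
It fails at once if a case is dropped instead of set down (case_1) (contact force between each of the arm, anything else and case_1 below 0.05 N and linear speed of case_1 above 0.6 m/s).
It fails at once if a case is dropped instead of set down (case_2) (contact force between each of the arm, anything else and case_2 below 0.05 N and linear speed of case_2 above 0.6 m/s).
It also fails if it takes over 62 s, if anything falls off the work surface, if the arm or the gripper's body presses on something with over 40 N, if the wrist force passes 120 N, or if a joint passes its speed limit or range.

ROBOT

A 6-joint arm with a two-finger parallel gripper is mounted at the origin on the work surface. World frame = base frame: x ahead of the robot, y to its left, z up, the work surface at z = 0. Lengths are in mm, angles in rad, forces in N, time in s.
With the tool pointing down it reaches from about 350 to 875 mm from the base axis. Payload 4.2 kg.
Tool frame: the origin (TCP) lies midway between the tips of the shut fingers; the grasp point (between the pads) lies 19 mm behind it (arm.grip_point_offset is the distance from the TCP to the grasp point, in mm); y points along the fingers, z is the direction in which the jaws open and shut, and the axes are right-handed (so a half turn about y gives the same grasp; the last joint's range is limited). The gripper opens to 85 mm and grips with 20 to 120 N. Pads are 22 mm wide; open, the fingers measure 114 mm over their backs; the gripper's body (76 mm by 85 mm) begins 54 mm behind the grasp point. The pads swing forward as they close: fully open they stand 13 mm farther back than shut.
Start: joints at [1.476, 0.385, 0.008, 0, -1.194, -0.259], TCP at [216.508, 586.279, 231.312] pointing down, gripper open.
Joint ranges: [-3.14, 3.14], [-1.21, 2.06], [-1.07, 1.41], [-3.16, 2.05], [-2.99, -0.16], [-3.1, 3.1]. Speed limits (rad/s): [2.79, 2.79, 3.14, 3.14, 3.14, 3.14].

INTERFACE

Orientations are given as a unit quaternion [x, y, z, w].
In Python, from bench import arm, optics, job_done, spotter gives the robot as it stands.
- The arm moves only by the tool jog_arm, never from a script. Its arguments are lists of equal length, an entry for each row: "translation": the shift along the tool's x, y, z in units of 50 mm (1.0 is 50 mm), a list of three; "rot": the turn, a rotation vector about the tool's x, y, z in units of 8 degrees (1.0 is 8 degrees), a list of three; "gripper": the opening, from 0 (shut) to 1 (fully open). A call has 1 to 20 rows; each row is the pose to reach, as a shift and turn from the pose measured when the call began, along the tool's axes at that moment; what a row does not reach only later rows make up. A row lasts 1/10 s, in which the tool goes at most 50 mm and 8.59 degrees, less where a joint would pass 70% of its speed; a pose out of reach is approached as far as the arm can. A call with a gripper value outside its range is refused whole. The fingers move at their own pace and stop on an object; the grip force is fixed at half the most. Time passes only in rows, so rows that repeat a pose let the fingers close. It gives the time, the measured TCP pose, the force and the opening at its end, in the units of the state.
- arm.read_state(): the state, without advancing time (a new reading comes with each control period).
- optics.get_image(name): name is "scene" or "top" or "wrist"; returns a dict with "frame" (480x640x3 uint8, red, green, blue), "mtx" (3x3 intrinsics, pixels), "xyz" and "attitude" of the camera in the world; the wrist camera has in their place "T_tool_cam" (4x4, takes a point from camera to tool coordinates, whose origin is the TCP and whose axes are the tool frame's). Camera axes: x right, y down, z forward; pixel columns grow to the right and rows downward; lengths in mm; the calibration is good to about 2 mm. A picture is of the moment at which its call begins: read the wrist's pose just before it. There is no depth.
- job_done(): hands the job in, once; it reports no verdict.
Trained networks look in the newest picture that a camera, given by its name, has taken for a name from the list of things; names that differ only in an ending like _2 or _b are one class to them, and where a whole thing is asked for, a point or a joint stands for the part that bears it (a point fixed in the world has none). Each returns a list of dicts, best first, with "score" (0 to 1); they miss things now and then, are a little off and sometimes report something else, mostly with a low value. They report only what shows in the picture. A call takes as long as a camera call. They do not tell look-alikes from the thing itself.
- spotter.look_for(camera, thing): "centre" ([x, y, z] in mm, in the coordinates of the camera as it stood for that picture, good to about 4 mm: the middle of the surface that is visible of it).
The state is a dict: "clock": time; "joints": joint angles; "joint_vel": joint speeds; "joint_efforts": joint torques, N m; "position": TCP position; "ee_rot": TCP orientation; "contact_force": force on the tool from outside, world axes, zero at the start; "wrist_torque": the same for the moment, N m; "gripper_width": finger opening in mm.
Only numpy, scipy, OpenCV 4.12 (cv2) and the standard library are available. Lean on these libraries where they do the work, as an engineer would, in place of code of your own. Each camera call takes 0.05 s, during which the arm holds its last target. There are 200 camera calls.

## Working session

There is one attempt and no reset: what is moved stays moved. The work goes in short steps, Python scripts to look and compute and a tool call to move; the robot and the scene stay as the last step left them, time stands still between calls to the robot, and variables do not carry over. Pictures are saved under pics/ and viewed, about 8 in all and at most 12, crops included, and the job is handed in when it is done.

Besides the shell and the picture viewer there is one more tool, called as a command line: name --argument value ..., lists and objects as JSON in quotes. jog_arm: Moves the arm, as the interface text tells. Its arguments: {"type":"object","properties":{"translation":{"type":"array"},"rot":{"type":"array"},"gripper":{"type":"array"}},"required":["translation","rot","gripper"]}

```bash
mkdir -p pics; ls; cat > h.py <<'E'
import numpy as np,cv2
from scipy.spatial.transform import Rotation as R
from bench import arm,optics,spotter,job_done
def cam(n):
    s=arm.read_state(); im=optics.get_image(n)
    if n=="wrist":
        T=np.eye(4);T[:3,:3]=R.from_quat(s["ee_rot"]).as_matrix();T[:3,3]=s["position"]
        T=T@np.array(im["T_tool_cam"])
    else:
        T=np.eye(4);a=np.array(im["attitude"]);T[:3,:3]=R.from_quat(a).as_matrix() if a.size==4 else a;T[:3,3]=im["xyz"]
    return im["frame"],np.array(im["mtx"]),T
def save(f,name): cv2.imwrite("pics/"+name,cv2.cvtColor(f,cv2.COLOR_RGB2BGR))
def ray(K,T,uv,z):
    d=T[:3,:3]@np.linalg.inv(K)@np.array([uv[0],uv[1],1.]); return T[:3,3]+d*(z-T[2,3])/d[2]
def proj(K,T,p):
    c=T[:3,:3].T@(np.array(p,float)-T[:3,3]); q=K@c; return q[:2]/q[2]
def look(n,K,T,things):
    for t in things:
        for r in spotter.look_for(n,t):
            if r["score"]>.2:
                w=T[:3,:3]@np.array(r["centre"])+T[:3,3]
                print(n,t,round(r["score"],2),w.round(0),proj(K,T,w).round(0))
E
cat > a.py <<'E'
from h import *
s=arm.read_state();print(s["position"],s["ee_rot"],R.from_quat(s["ee_rot"]).as_matrix().round(3).tolist(),arm.grip_point_offset)
for n in ["top","scene"]:
    f,K,T=cam(n);save(f,n+"0.png");print(n,K.tolist(),T.round(3).tolist())
    look(n,K,T,["case_1_grip","handle","pointer","mark","deck","free_near","wrench","mug","piston","jar","vblock","bearing"])
E
python3 a.py
```

```text
pics
[216.30035601 585.75262101 230.21454685] [-0.12437438 -0.69529715  0.69683015  0.1245818 ] [[-0.938, -0.001, -0.347], [0.347, -0.002, -0.938], [-0.0, -1.0, 0.002]] 18.700000000000003
top [[523.4813758558209, 0.0, 316.3130436160255], [0.0, 523.4813758558209, 231.8529451054416], [0.0, 0.0, 1.0]] [[0.014, -0.987, 0.163, 417.796], [-1.0, -0.017, -0.016, 11.577], [0.019, -0.162, -0.987, 1456.984], [0.0, 0.0, 0.0, 1.0]]
top case_1_grip 0.89 [439. 318.  35.] [192. 308.]
top handle 0.72 [631.   2.  35.] [311. 239.]
top handle 0.43 [638. 327.  69.] [190. 233.]
top pointer 0.91 [632.   3.  32.] [311. 239.]
top mark 0.68 [633.   5.  16.] [310. 240.]
top deck 0.96 [630.   9.  20.] [309. 241.]
top free_near 0.59 [629.   9.  16.] [309. 241.]
top wrench 0.77 [ 695. -241.    5.] [397. 220.]
top mug 0.61 [549. 486.  39.] [131. 266.]
top mug 0.22 [634.   1.  34.] [311. 238.]
top piston 0.8 [ 648. -339.   52.] [436. 234.]
top piston 0.32 [ 508. -296.   37.] [420. 286.]
top jar 0.85 [637. 326.  68.] [190. 233.]
top vblock 0.57 [ 535. -479.   47.] [488. 277.]
top bearing 0.65 [637. 240.  14.] [226. 
[... 304 characters left out ...]
handle 0.71 [626.   7.  30.] [338. 251.]
scene pointer 0.66 [623.   8.  32.] [339. 251.]
scene pointer 0.24 [ 666. -334.   51.] [238. 187.]
scene mark 0.58 [649.  30.  16.] [338. 265.]
scene mark 0.48 [624. -36.  58.] [326. 235.]
scene deck 0.94 [655.  27.  18.] [336. 265.]
scene free_near 0.33 [458. 329.  39.] [483. 283.]
scene wrench 0.72 [649.  26.  18.] [337. 264.]
scene wrench 0.7 [ 701. -242.   10.] [252. 221.]
scene mug 0.59 [564. 481.  51.] [515. 349.]
scene piston 0.82 [ 665. -333.   51.] [238. 187.]
scene jar 0.72 [651.  26.  18.] [336. 264.]
scene jar 0.68 [658. 341.  63.] [438. 335.]
scene vblock 0.66 [ 546. -466.   40.] [240. 145.]
scene bearing 0.92 [641. 240.  14.] [405. 314.]
```

```bash
python3 - <<'E'
import cv2
f=cv2.imread("pics/top0.png");c=f[180:320,110:510];cv2.imwrite("pics/top_c.png",cv2.resize(c,(800,280),interpolation=cv2.INTER_CUBIC))
s=cv2.imread("pics/scene0.png")[130:400,200:560];cv2.imwrite("pics/sc_c.png",cv2.resize(s,(800,600),interpolation=cv2.INTER_CUBIC))
a=cv2.imread("pics/top_c.png");
E
```

```text
(no output)
```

View pics/top_c.png

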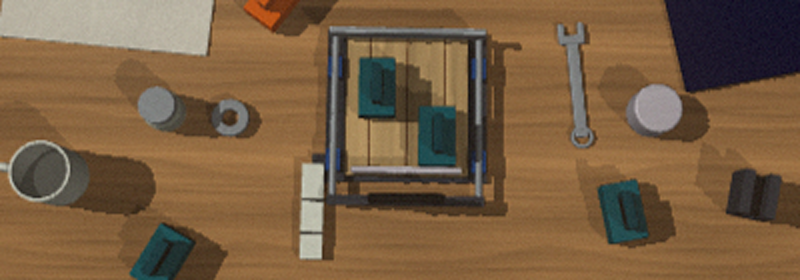

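View pics/sc_c.png

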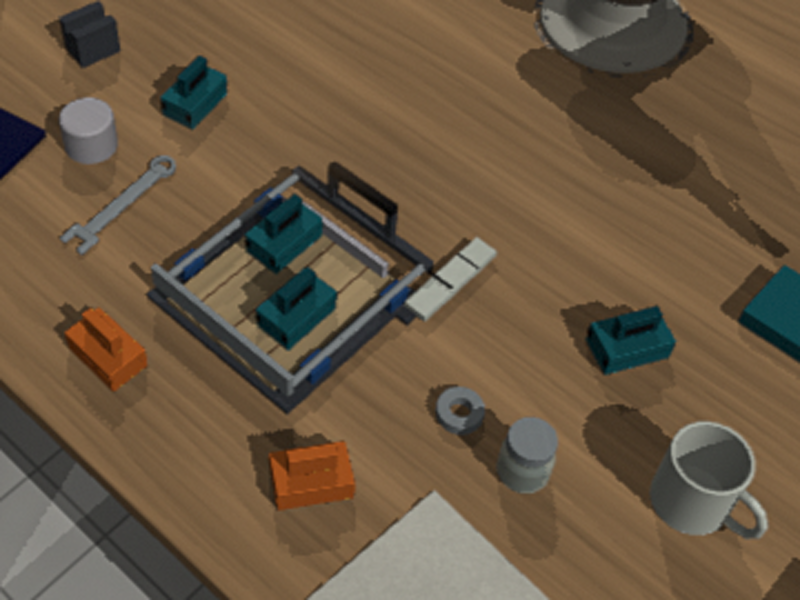

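The top crop shows teal cases at about (191,306) = case_1 and (421,286) = case_2 in full-picture pixels. Two more teal cases stand on the deck, and the orange look-alikes are far off at (245,185) and beyond, so I leave those. The handle is at about (313,279). The scale carries one line beside the cross bar (the pointer) and one about 45 mm nearer (the mark). Next I fit poses by silhouette.

```bash
cat >> h.py <<'E'
from scipy.optimize import minimize
def box(cx,cy,L,W,z0,z1): return np.array([[cx+a*L/2,cy+b*W/2,z] for a in(-1,1) for b in(-1,1) for z in(z0,z1)],float)
def teal(f):
    h=cv2.cvtColor(f,cv2.COLOR_RGB2HSV); return ((h[...,0]>80)&(h[...,0]<100)&(h[...,1]>110)&(h[...,2]>18)).astype(np.uint8)
def sil(K,T,p,z,shape,S):
    m=np.zeros(shape,np.uint8); c,s=np.cos(p[2]),np.sin(p[2])
    for b in (box(0,0,80,50,0,35),box(0,0,50,14,35,67)):
        w=np.c_[b[:,0]*c-b[:,1]*s+p[0],b[:,0]*s+b[:,1]*c+p[1],b[:,2]+z]
        q=np.array([proj(K,T,x) for x in w],np.float32)*S
        cv2.fillConvexPoly(m,cv2.convexHull((q*16).astype(np.int32)),1,shift=4)
    return m
def fitcase(views,p0,z,S=3,rad=70):
    # views: (f,K,T); p0 x,y,yaw
    data=[]
    for f,K,T in views:
        m=teal(f); g=np.zeros_like(m); u=proj(K,T,[p0[0],p0[1],z+30]); n,l,st,ce=cv2.connectedComponentsWithStats(m)
        i=1+np.argmin([np.hypot(*(ce[j]-u))-(0 if st[j,4]>60 else -1e4) for j in range(1,n)])
        data.append((cv2.resize((l==i).astype(np.float32),None,fx=S,fy=S,interpolation=cv2.INTER_LINEAR)>.5,K,T))
    def cost(p):
        t=0
        for m,K,T in data:
            s=sil(K,T,p,z,m.shape,S)>0; t+=1-(m&s).sum()/max(1,(m|s).sum())
        return t/len(data)
    best=None
    for a in ([p0[2]] if len(p0)>3 else np.arange(0,np.pi,np.pi/6)):
        r=minimize(cost,[p0[0],p0[1],a],method="Nelder-Mead",options=dict(initial_simplex=np.array([[p0[0],p0[1],a],[p0[0]+12,p0[1],a],[p0[0],p0[1]+12,a],[p0[0],p0[1],a+.3]]),xatol=.1,fatol=1e-4,maxiter=120))
        if best is None or r.fun<best.fun: best=r
    return best.x,best.fun
E
python3 - <<'E'
from h import *
v={n:cam(n) for n in("top","scene")}
for nm,uv,z in [("c1",(191,306),0),("c2",(421,286),0),("a",(328,248),20),("c",(298,224),20)]:
    f,K,T=v["top"];g=ray(K,T,uv,z+30)
    for k in (["top"],["scene"],["top","scene"]):
        x,c=fitcase([v[n] for n in k],g[:2].tolist()+[0],z); print(nm,k,x.round(2),round(c,3))
# handle ends, pallet corners from top crop
f,K,T=v["top"]
for nm,(u,w),z in [("handleL",(366,198),80),("handleR",(446,198),80),("bladeTL",(334,30),57),("TR",(484,34),57),("fenceL",(350,168),42),("fenceR",(463,171),42),("pointer",(312,200),30),("mark",(311,232),30)]:
    print(nm,ray(K,T,(110+u/2,180+w/2),z).round(0))
E
```

```text
c1 ['top'] [ 4.3838e+02  3.2639e+02 -4.3000e-01] 0.498
c1 ['scene'] [ 4.4192e+02  3.2489e+02 -4.4000e-01] 0.183
c1 ['top', 'scene'] [440.1  325.23  -0.48] 0.343
c2 ['top'] [ 5.0968e+02 -3.0213e+02  2.1000e-01] 0.532
c2 ['scene'] [ 510.27 -300.41    3.43] 0.166
c2 ['top', 'scene'] [ 509.16 -301.71    3.39] 0.355
a ['top'] [607.3  -44.99   3.15] 0.375
a ['scene'] [ 6.0867e+02 -4.3650e+01  4.0000e-02] 0.14
a ['top', 'scene'] [ 6.0829e+02 -4.4790e+01  2.0000e-02] 0.259
c ['top'] [674.39  38.98   3.16] 0.469
c ['scene'] [6.7612e+02 3.9040e+01 7.0000e-02] 0.161
c ['top', 'scene'] [6.7627e+02 3.8390e+01 2.0000e-02] 0.316
handleL [518.  48.  80.]
handleR [520. -57.  80.]
bladeTL [749.  98.  57.]
TR [ 747. -108.   57.]
fenceL [561.  72.  42.]
fenceR [560. -81.  42.]
pointer [518. 123.  30.]
mark [475. 123.  30.]
```

```bash
cat >> h.py <<'E'
def plan(x,y,z,yaw):
    "tool x axis at world yaw (rad), tool pointing down; mod pi nearest to given yaw"
    s=arm.read_state();Rm=R.from_quat(s["ee_rot"]).as_matrix();p=np.array(s["position"])
    c,si=np.cos(yaw),np.sin(yaw); X=np.array([c,si,0]);Y=np.array([0,0,-1.]);Z=np.cross(X,Y)
    Rt=np.c_[X,Y,Z]; t=Rm.T@(np.array([x,y,z])-p)/50; r=R.from_matrix(Rm.T@Rt).as_rotvec()/np.radians(8)
    print("T",t.round(3).tolist(),"rot",r.round(3).tolist(),"pos",p.round(1),"yaw",round(np.arctan2(Rm[1,0],Rm[0,0]),3),"F",np.round(s["contact_force"],1),"w",round(s["gripper_width"],1),"t",round(s["clock"],2))
E
python3 - <<'E'
from h import *
print(optics.get_image("wrist")["T_tool_cam"].round(2).tolist() )
plan(440,325,165,-.45+np.pi)
E
```

```text
[[0.0, 0.96, 0.27, -67.85], [0.0, -0.27, 0.96, -143.71], [1.0, -0.0, -0.0, -0.97], [0.0, 0.0, 0.0, 1.0]]
T [-6.003, 1.326, 3.354] rot [0.0, 0.689, -0.0] pos [216.5 586.3 231.3] yaw 2.788 F [ 0.8 -0.2 -0.3] w 85.6 t 1.45
```

jog_arm --translation '[[-6.0, 1.33, 3.35], [-6.0, 1.33, 3.35], [-6.0, 1.33, 3.35], [-6.0, 1.33, 3.35], [-6.0, 1.33, 3.35], [-6.0, 1.33, 3.35], [-6.0, 1.33, 3.35], [-6.0, 1.33, 3.35], [-6.0, 1.33, 3.35], [-6.0, 1.33, 3.35], [-6.0, 1.33, 3.35], [-6.0, 1.33, 3.35]]' --rot '[[0, 0.69, 0], [0, 0.69, 0], [0, 0.69, 0], [0, 0.69, 0], [0, 0.69, 0], [0, 0.69, 0], [0, 0.69, 0], [0, 0.69, 0], [0, 0.69, 0], [0, 0.69, 0], [0, 0.69, 0], [0, 0.69, 0]]' --gripper '[0.5, 0.5, 0.5, 0.5, 0.5, 0.5, 0.5, 0.5, 0.5, 0.5, 0.5, 0.5]'

```text
clock: 2.65
position: [439.3, 326.4, 165.2]
ee_rot: [0.157, 0.69, -0.689, -0.157]
contact_force: [-0.4, -0.4, -0.9]
gripper_width: 42.5
```

```bash
python3 - <<'E'
from h import *
v=cam("wrist");save(v[0],"w1.png")
cv2.imwrite("pics/w1m.png",np.hstack([cv2.cvtColor(v[0],cv2.COLOR_RGB2BGR)[::2,::2],cv2.cvtColor(teal(v[0])*255,cv2.COLOR_GRAY2BGR)[::2,::2]]))
x,c=fitcase([v],[440,325,-.45,1],0,S=1);print(x,c)
plan(x[0],x[1],42,x[2]+np.pi)
E
```

```text
[438.12332326 325.34323937  -0.52097768] 0.06207508128879691
T [0.014, 2.461, 0.028] rot [0.004, 0.521, -0.001] pos [439.3 326.2 165.1] yaw 2.693 F [-1.4 -0.2  0.3] w 42.6 t 2.7
```

View pics/w1m.png

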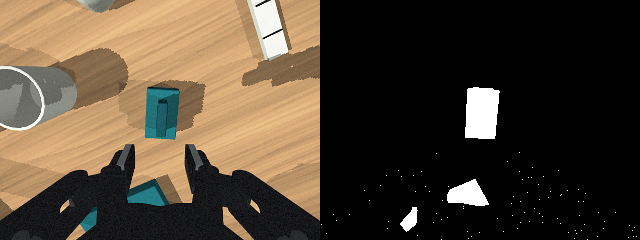

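The wrist view (half size) shows the teal case with its rib at (162,113). The silhouette fit is good (cost 0.06), so I descend and grip.

jog_arm --translation '[[0.015, 0.8, 0.03], [0.015, 1.6, 0.03], [0.015, 2.1, 0.03], [0.015, 2.46, 0.03], [0.015, 2.46, 0.03], [0.015, 2.46, 0.03], [0.015, 2.46, 0.03], [0.015, 2.46, 0.03], [0.015, 2.46, 0.03], [0.015, 2.46, 0.03], [0.015, 2.46, 0.03]]' --rot '[[0, 0.52, 0], [0, 0.52, 0], [0, 0.52, 0], [0, 0.52, 0], [0, 0.52, 0], [0, 0.52, 0], [0, 0.52, 0], [0, 0.52, 0], [0, 0.52, 0], [0, 0.52, 0], [0, 0.52, 0]]' --gripper '[0.5, 0.5, 0.5, 0.5, 0.5, 0.5, 0, 0, 0, 0, 0]'

```text
clock: 3.8
position: [438.3, 325.7, 43.2]
ee_rot: [0.182, 0.684, -0.683, -0.182]
contact_force: [-3.4, -0.7, 6.9]
gripper_width: 12.3
```

```bash
python3 - <<'E'
from h import *
plan(500,90,200,1.571)
E
```

```text
T [-3.416, -3.142, 3.469] rot [0.015, 7.52, 0.006] pos [438.3 325.7  43.2] yaw 2.621 F [-3.4 -0.7  6.9] w 12.3 t 3.8
```

```bash
python3 - <<'E'
from h import *
plan(438,325,160,2.62)
plan(630,-120,250,1.571)
E
```

```text
T [-0.003, -2.336, 0.01] rot [0.015, 0.007, -0.002] pos [438.3 325.7  43.2] yaw 2.621 F [-3.4 -0.7  6.9] w 12.3 t 3.8
T [-7.761, -4.146, 5.817] rot [0.015, 7.52, 0.006] pos [438.3 325.7  43.2] yaw 2.621 F [-3.4 -0.7  6.9] w 12.3 t 3.8
```

jog_arm --translation '[[0, -0.4, 0], [0, -1.2, 0], [0, -2.2, 0], [-0.6, -3.0, 0.5], [-1.4, -3.6, 1.05], [-2.2, -4.15, 1.65], [-2.95, -4.15, 2.2], [-3.7, -4.15, 2.8], [-4.5, -4.15, 3.4], [-5.2, -4.15, 3.9], [-5.9, -4.15, 4.4], [-6.6, -4.15, 4.95], [-7.3, -4.15, 5.45], [-7.76, -4.15, 5.82], [-7.76, -4.15, 5.82], [-7.76, -4.15, 5.82], [-7.76, -4.15, 5.82]]' --rot '[[0, 0, 0], [0, 0, 0], [0, 0, 0], [0, 0.6, 0], [0, 1.3, 0], [0, 2.0, 0], [0, 2.8, 0], [0, 3.6, 0], [0, 4.4, 0], [0, 5.2, 0], [0, 6.0, 0], [0, 6.8, 0], [0, 7.5, 0], [0, 7.5, 0], [0, 7.5, 0], [0, 7.5, 0], [0, 7.5, 0]]' --gripper '[0, 0, 0, 0, 0, 0, 0, 0, 0, 0, 0, 0, 0, 0, 0, 0, 0]'

```text
clock: 5.5
position: [629.4, -119.3, 249.8]
ee_rot: [0.499, 0.502, -0.5, -0.5]
contact_force: [-0.0, 0.6, -2.1]
gripper_width: 12.7
```

```bash
python3 - <<'E'
from h import *
v=cam("wrist");save(v[0],"w2.png")
for nm,p in [("a",(608,-44)),("c",(676,39))]: print(nm,fitcase([v],[*p,.02,1],20,S=1), proj(v[1],v[2],[*p,50]))
f,K,T=v
for q in [(640,-3,20),(560,70,42),(560,-80,42),(745,0,57),(520,0,80)]: print(q,proj(K,T,q).round(0))
plan(590,25,150,1.571)
E
```

```text
a (array([ 6.37746656e+02, -9.96091921e+01,  2.69432521e-02]), np.float64(0.6658493870402802)) [338.68953864 284.30598431]
c (array([ 6.80581222e+02, -6.49602391e-01,  1.18059847e+00]), np.float64(0.9301703163017032)) [274.8763913  354.94507687]
(640, -3, 20) [309. 307.]
(560, 70, 42) [379. 375.]
(560, -80, 42) [386. 249.]
(745, 0, 57) [207. 326.]
(520, 0, 80) [429. 338.]
T [2.88, 2.007, 0.779] rot [0.007, 0.029, 0.014] pos [ 629.5 -119.1  250.1] yaw 1.575 F [-0.1 -0.3 -1.8] w 12.9 t 5.55
```

View pics/w2.png

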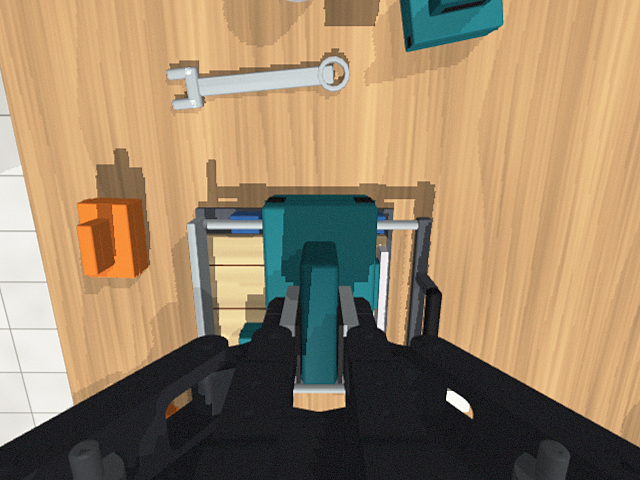

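The case is held squarely at (320,250) and hides the deck. Image-up is -y, so I look from the +y side instead.

jog_arm --translation '[[1.0, 0, 0], [2.0, 0, -0.1], [3.0, 0, -0.2], [4.0, 0, -0.2], [4.9, 0, -0.2], [4.9, 0, -0.2], [4.9, 0, -0.2], [4.9, 0, -0.2]]' --rot '[[0, 0, 0], [0, 0, 0], [0, 0, 0], [0, 0, 0], [0, 0, 0], [0, 0, 0], [0, 0, 0], [0, 0, 0]]' --gripper '[0, 0, 0, 0, 0, 0, 0, 0]'

```text
clock: 6.35
position: [637.9, 126.1, 250.8]
ee_rot: [0.499, 0.502, -0.501, -0.499]
contact_force: [-0.9, -0.4, -1.8]
gripper_width: 13.4
```

```bash
python3 - <<'E'
from h import *
v=cam("wrist");save(v[0],"w3.png")
for nm,p in [("a",(608,-44)),("c",(676,39))]: print(nm,fitcase([v],[*p,.02,1],20,S=1), proj(v[1],v[2],[*p,50]))
f,K,T=v
for q in [(640,-3,20),(560,70,42),(560,-80,42),(745,0,57),(520,0,80)]: print(q,proj(K,T,q).round(0))
plan(593,25,150,1.571)
E
```

```text
a (array([ 6.07325956e+02, -4.55066267e+01, -4.72466454e-05]), np.float64(0.06501976284584976)) [354.49218044  13.00598307]
c (array([6.72637158e+02, 3.88411725e+01, 6.43349832e-03]), np.float64(0.05128205128205132)) [276.47115222 116.85585809]
(640, -3, 20) [317.  72.]
(560, 70, 42) [400. 152.]
(560, -80, 42) [412. -32.]
(745, 0, 57) [194.  68.]
(520, 0, 80) [467.  64.]
T [-2.01, 2.013, 0.912] rot [0.007, 0.026, 0.014] pos [638.1 125.5 250.9] yaw 1.575 F [ 0.3 -0.  -2. ] w 12.9 t 6.4
```

View pics/w3.png

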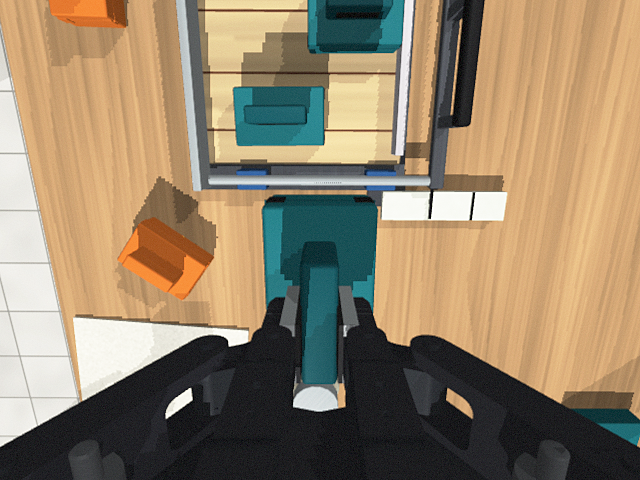

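Deck view: case_c at (278,116), case_a at the top edge (356,25), fence inner edge about (396,150), blade inner edge about (204,150), scale lines at (430,205) and (472,205). The pointer sits at 430, so 472 is the mark.

```bash
python3 - <<'E'
from h import *
v=cam("wrist");f,K,T=v
g=cv2.cvtColor(f,cv2.COLOR_RGB2GRAY).astype(int)
print("row75",g[75,185:215].tolist(),g[75,385:415].tolist());print("col340",g[145:190,225].tolist())
for nm,uv,z in [("fence",(396,150),42),("fence2",(399,75),42),("blade",(204,150),57),("blade2",(202,75),57),("deck+y",(220,164),20),("ptr",(430,200),22),("mark",(472,200),22)]: print(nm,ray(K,T,uv,z).round(1))
# held case
m=teal(f);n,l,st,ce=cv2.connectedComponentsWithStats(m);i=l[270,320];ys,xs=np.where(l==i)
print("held left/right",[(r,xs[ys==r].min(),xs[ys==r].max()) for r in (210,230,250)],ys.min())
s=arm.read_state();p=np.array(s["position"])
for uv in [(264,198),(376,198)]: print(ray(K,T,uv,p[2]-43+35-1)-p)
E
```

```text
row75 [195, 197, 198, 198, 207, 207, 151, 95, 89, 95, 89, 93, 93, 94, 90, 91, 91, 102, 122, 130, 131, 133, 130, 126, 116, 202, 211, 211, 208, 210] [167, 168, 167, 162, 168, 162, 170, 164, 162, 169, 132, 107, 105, 99, 82, 196, 238, 234, 233, 232, 239, 239, 238, 175, 103, 80, 162, 184, 176, 164]
col340 [204, 205, 203, 208, 199, 207, 206, 203, 204, 205, 201, 201, 199, 197, 196, 198, 194, 207, 142, 62, 38, 78, 80, 84, 82, 86, 82, 81, 79, 79, 98, 121, 136, 155, 182, 190, 198, 225, 222, 207, 138, 75, 80, 80, 68]
fence [564.5  67.3  42. ]
fence2 [565.8   2.   42. ]
blade [742.   67.4  57. ]
blade2 [738.4   4.8  57. ]
deck+y [738.3  82.3  20. ]
ptr [521.8 118.2  22. ]
mark [478.2 118.   22. ]
held left/right [(210, np.int64(263), np.int64(377)), (230, np.int64(263), np.int64(376)), (250, np.int64(264), np.int64(375))] 195
[ 22.56876102 -43.34718094  -9.        ]
[-25.11140308 -43.50307937  -9.        ]
```

```bash
python3 - <<'E'
from h import *
plan(600,28.5,150,1.571)
plan(600,28.5,64,1.571)
E
```

```text
T [-1.933, 2.013, 0.774] rot [0.008, 0.021, 0.014] pos [638.3 125.1 250.9] yaw 1.574 F [ 0.6  0.  -2.6] w 12.7 t 6.45
T [-1.936, 3.733, 0.776] rot [0.008, 0.021, 0.014] pos [638.3 125.1 250.9] yaw 1.574 F [ 0.6  0.  -2.6] w 12.7 t 6.45
```

jog_arm --translation '[[-0.8, 0.3, 0.3], [-1.5, 0.8, 0.6], [-1.93, 1.5, 0.77], [-1.93, 2.2, 0.77], [-1.93, 2.8, 0.77], [-1.93, 3.2, 0.77], [-1.93, 3.4, 0.77], [-1.93, 3.5, 0.77], [-1.93, 3.55, 0.77], [-1.93, 3.6, 0.77], [-1.93, 3.6, 0.77]]' --rot '[[0, 0, 0], [0, 0, 0], [0, 0, 0], [0, 0, 0], [0, 0, 0], [0, 0, 0], [0, 0, 0], [0, 0, 0], [0, 0, 0], [0, 0, 0], [0, 0, 0]]' --gripper '[0, 0, 0, 0, 0, 0, 0, 0, 0, 0, 0]'

```text
clock: 7.55
position: [600.7, 28.9, 71.3]
ee_rot: [0.499, 0.502, -0.5, -0.499]
contact_force: [-0.3, -0.2, -2.1]
gripper_width: 12.6
```

```bash
python3 - <<'E'
from h import *
v=cam("wrist");save(v[0],"w4.png")
plan(600,28.5,64,1.571)
E
```

```text
T [-0.01, 0.148, 0.015] rot [0.018, 0.023, 0.017] pos [600.7  29.   71.4] yaw 1.574 F [-0.  -0.5 -1.6] w 12.7 t 7.6
```

View pics/w4.png

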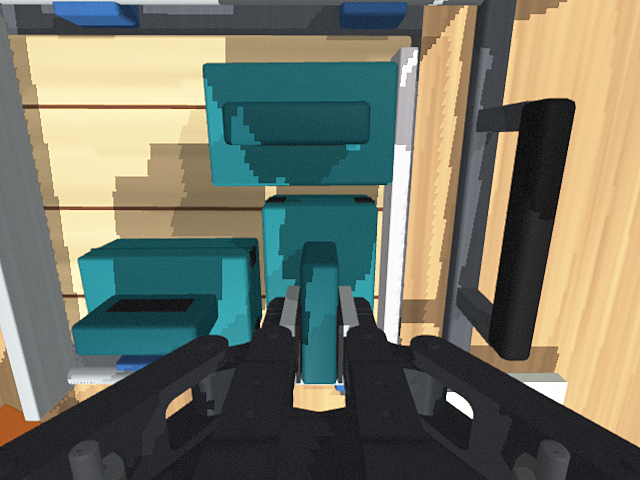

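The held case's front edge (row 195) is clear of case_a (row 185), and there is room to case_c (258 vs 263) and to the fence (377 vs 390). Now I lower it and release.

jog_arm --translation '[[0, 0.06, 0], [0, 0.11, 0], [0, 0.15, 0], [0, 0.17, 0], [0, 0.17, 0], [0, 0.17, 0], [0, 0.17, 0], [0, 0.17, 0], [0, 0.17, 0], [0, -0.2, 0], [0, -0.8, 0], [0, -1.6, 0], [0, -2.4, 0], [0, -3.0, 0], [0, -3.0, 0]]' --rot '[[0, 0, 0], [0, 0, 0], [0, 0, 0], [0, 0, 0], [0, 0, 0], [0, 0, 0], [0, 0, 0], [0, 0, 0], [0, 0, 0], [0, 0, 0], [0, 0, 0], [0, 0, 0], [0, 0, 0], [0, 0, 0], [0, 0, 0]]' --gripper '[0, 0, 0, 0, 0, 0, 0.4, 0.4, 0.4, 0.4, 0.4, 0.4, 0.4, 0.4, 0.4]'

```text
clock: 9.1
position: [603.1, 28.9, 227.2]
ee_rot: [0.501, 0.505, -0.497, -0.497]
contact_force: [0.3, 0.2, -0.2]
gripper_width: 34.3
```

```bash
python3 - <<'E'
from h import *
v=cam("wrist");
for nm,p in [("1",(599,28,1.57,1)),("a",(607.3,-45,0,1)),("c",(672,39,0,1))]: print(nm,fitcase([v],p,20,S=1))
plan(509.5,-301,220,.22+np.pi)
E
```

```text
1 (array([598.98888736,  28.48077041,   1.57539665]), np.float64(0.06874039938556065))
a (array([ 6.07855177e+02, -4.46169810e+01,  2.14090474e-03]), np.float64(0.05038695866952081))
c (array([6.73129264e+02, 4.00292539e+01, 8.64952474e-03]), np.float64(0.0884859474161378))
T [-6.591, 0.042, 1.864] rot [0.068, -12.801, -0.033] pos [601.6  28.9 224.2] yaw 1.574 F [ 0.3  0.5 -0.1] w 34.2 t 9.15
```

Case_1 is at the near place (599.0, 28.5, square). On to case_2.

```bash
python3 - <<'E'
from h import *
plan(509.5,-301,170,.22)
E
```

```text
T [-6.595, 1.042, 1.873] rot [0.031, 9.699, 0.064] pos [601.6  28.9 224.2] yaw 1.574 F [ 0.3  0.5 -0.1] w 34.2 t 9.15
```

jog_arm --translation '[[-0.6, 0, 0.17], [-1.3, 0, 0.37], [-2.0, 0, 0.57], [-2.7, 0, 0.77], [-3.4, 0, 0.97], [-4.1, 0, 1.17], [-4.8, 0.2, 1.37], [-5.5, 0.5, 1.57], [-6.2, 0.8, 1.77], [-6.6, 1.04, 1.87], [-6.6, 1.04, 1.87], [-6.6, 1.04, 1.87], [-6.6, 1.04, 1.87]]' --rot '[[0, 0.9, 0], [0, 1.8, 0], [0, 2.7, 0], [0, 3.6, 0], [0, 4.6, 0], [0, 5.6, 0], [0, 6.6, 0], [0, 7.6, 0], [0, 8.6, 0], [0, 9.7, 0], [0, 9.7, 0], [0, 9.7, 0], [0, 9.7, 0]]' --gripper '[0.5, 0.5, 0.5, 0.5, 0.5, 0.5, 0.5, 0.5, 0.5, 0.5, 0.5, 0.5, 0.5]'

```text
clock: 10.45
position: [510.0, -300.6, 170.1]
ee_rot: [-0.702, -0.081, 0.075, 0.704]
contact_force: [-0.4, 0.7, 0.0]
gripper_width: 42.9
```

```bash
python3 - <<'E'
from h import *
v=cam("wrist");save(v[0],"w5.png")
x,c=fitcase([v],[509.5,-301,.22,1],0,S=1);print(x,c)
plan(x[0],x[1],42,x[2])
E
```

```text
[ 5.10900492e+02 -3.01714402e+02  1.94063832e-01] 0.059978524313545
T [-0.017, 2.569, -0.032] rot [-0.013, 0.202, 0.069] pos [ 510.2 -300.4  170.4] yaw 0.222 F [-0.3  0.8 -0.4] w 42.5 t 10.5
```

jog_arm --translation '[[0, 0.8, -0.03], [0, 1.6, -0.03], [0, 2.2, -0.03], [0, 2.57, -0.03], [0, 2.57, -0.03], [0, 2.57, -0.03], [0, 2.57, -0.03], [0, 2.57, -0.03], [0, 2.57, -0.03], [0, 2.57, -0.03], [0, 2.57, -0.03]]' --rot '[[0, 0.2, 0.07], [0, 0.2, 0.07], [0, 0.2, 0.07], [0, 0.2, 0.07], [0, 0.2, 0.07], [0, 0.2, 0.07], [0, 0.2, 0.07], [0, 0.2, 0.07], [0, 0.2, 0.07], [0, 0.2, 0.07], [0, 0.2, 0.07]]' --gripper '[0.5, 0.5, 0.5, 0.5, 0.5, 0.5, 0, 0, 0, 0, 0]'

```text
clock: 11.6
position: [512.9, -301.8, 43.6]
ee_rot: [-0.704, -0.07, 0.068, 0.704]
contact_force: [0.8, 1.4, 6.3]
gripper_width: 12.7
```

```bash
python3 - <<'E'
from h import *
plan(679,-31,180,1.575)
E
```

```text
T [4.315, -2.718, 4.67] rot [0.012, -9.884, 0.015] pos [ 512.9 -301.8   43.6] yaw 0.195 F [0.8 1.4 6.3] w 12.7 t 11.6
```

jog_arm --translation '[[0, -0.4, 0], [0, -1.2, 0], [0.3, -2.0, 0.4], [0.9, -2.7, 1.0], [1.5, -2.72, 1.6], [2.1, -2.72, 2.2], [2.7, -2.72, 2.8], [3.3, -2.72, 3.4], [3.8, -2.72, 4.0], [4.3, -2.72, 4.5], [4.34, -2.72, 4.67], [4.34, -2.72, 4.67], [4.34, -2.72, 4.67], [4.34, -2.72, 4.67], [4.34, -2.72, 4.67]]' --rot '[[0, 0, 0], [0, 0, 0], [0, -0.9, 0], [0, -1.8, 0], [0, -2.8, 0], [0, -3.8, 0], [0, -4.8, 0], [0, -5.8, 0], [0, -6.8, 0], [0, -7.8, 0], [0, -8.8, 0], [0, -9.88, 0], [0, -9.88, 0], [0, -9.88, 0], [0, -9.88, 0]]' --gripper '[0, 0, 0, 0, 0, 0, 0, 0, 0, 0, 0, 0, 0, 0, 0]'

```text
clock: 13.1
position: [679.8, -31.3, 179.8]
ee_rot: [0.5, 0.501, -0.5, -0.5]
contact_force: [-0.3, -0.7, -2.3]
gripper_width: 12.7
```

```bash
python3 - <<'E'
from h import *
plan(679.5,-29.5,72,1.575)
E
```

```text
T [0.034, 2.155, 0.01] rot [0.011, -0.025, 0.004] pos [679.8 -31.3 179.8] yaw 1.572 F [-0.3 -0.7 -2.3] w 12.7 t 13.1
```

jog_arm --translation '[[0.03, 0.5, 0], [0.03, 1.0, 0], [0.03, 1.4, 0], [0.03, 1.5, 0], [0.03, 1.5, 0]]' --rot '[[0, 0, 0], [0, 0, 0], [0, 0, 0], [0, 0, 0], [0, 0, 0]]' --gripper '[0, 0, 0, 0, 0]'

```text
clock: 13.6
position: [679.5, -30.2, 104.1]
ee_rot: [-0.5, -0.5, 0.5, 0.5]
contact_force: [1.3, 0.4, -0.5]
gripper_width: 12.9
```

```bash
python3 - <<'E'
from h import *
v=cam("wrist");save(v[0],"w6.png")
s=cam("scene");f=s[0][190:310,260:420];save(cv2.resize(f,(640,480),interpolation=cv2.INTER_CUBIC),"s6.png")
cv2.imwrite("pics/w6s.png",np.hstack([cv2.imread("pics/w6.png")[:, 100:500],cv2.imread("pics/s6.png")[:, 100:500]]))
plan(679.5,-29.5,72,1.575);plan(679.5,-29.5,63,1.575)
E
```

```text
T [0.008, 0.684, 0.03] rot [0.029, -0.027, 0.004] pos [680.9 -29.9 106.2] yaw 1.571 F [ 0.6  0.7 -1. ] w 12.6 t 13.7
T [0.008, 0.864, 0.031] rot [0.029, -0.027, 0.004] pos [680.9 -29.9 106.2] yaw 1.571 F [ 0.6  0.7 -1. ] w 12.6 t 13.7
```

View pics/w6s.png

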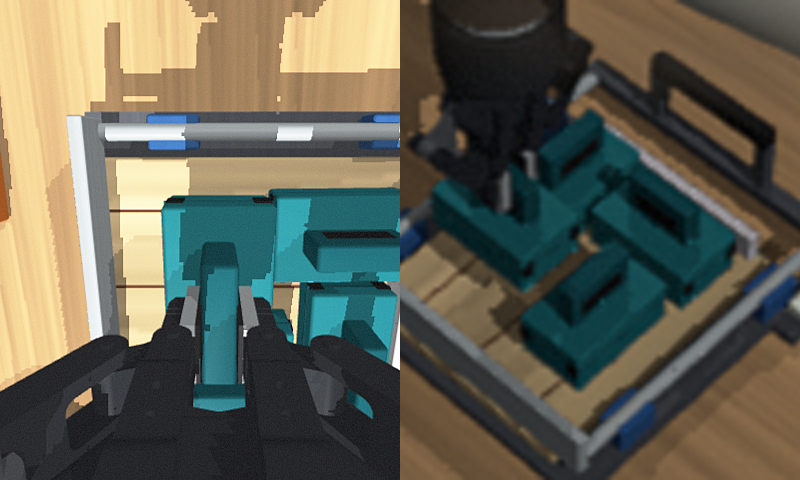

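The wrist view shows the held case (cols 163–276) beside case_a (from 272, but lower, so a gap of about 5 mm). The scene view agrees. Lowering straight down.

jog_arm --translation '[[0, 0.3, 0], [0, 0.5, 0], [0, 0.65, 0], [0, 0.72, 0], [0, 0.78, 0], [0, 0.83, 0], [0, 0.87, 0], [0, 0.87, 0], [0, 0.87, 0]]' --rot '[[0, 0, 0], [0, 0, 0], [0, 0, 0], [0, 0, 0], [0, 0, 0], [0, 0, 0], [0, 0, 0], [0, 0, 0], [0, 0, 0]]' --gripper '[0, 0, 0, 0, 0, 0, 0, 0, 0]'

```text
clock: 14.6
position: [681.4, -30.0, 63.7]
ee_rot: [0.501, 0.502, -0.499, -0.499]
contact_force: [-1.9, -0.4, 3.3]
gripper_width: 12.8
```

jog_arm --translation '[[0, 0, 0], [0, 0, 0], [0, 0, 0], [0, -0.4, 0], [0, -1.0, 0], [0, -1.8, 0], [0.4, -2.6, 0.4], [1.0, -3.4, 0.8], [1.6, -3.6, 0.8], [1.8, -3.6, 0.8], [1.8, -3.6, 0.8], [1.8, -3.6, 0.8]]' --rot '[[0, 0, 0], [0, 0, 0], [0, 0, 0], [0, 0, 0], [0, 0, 0], [0, 0, 0], [0, 0, 0], [0, 0, 0], [0, 0, 0], [0, 0, 0], [0, 0, 0], [0, 0, 0]]' --gripper '[0.4, 0.4, 0.4, 0.4, 0.4, 0.4, 0.4, 0.4, 0.4, 0.4, 0.4, 0.4]'

```text
clock: 15.8
position: [639.8, 59.5, 241.9]
ee_rot: [0.501, 0.501, -0.5, -0.499]
contact_force: [-0.2, -0.4, 0.4]
gripper_width: 34.1
```

```bash
python3 - <<'E'
from h import *
v=cam("wrist");save(v[0],"w7.png");f,K,T=v
m=teal(f);n,l,st,ce=cv2.connectedComponentsWithStats(m);print([(s.tolist()) for s in st if s[4]>500])
for q in [(520,40,80),(520,-50,80),(520,0,80)]: print(proj(K,T,q))
plan(520,0,170,1.571)
E
```

```text
[[0, 0, 640, 480, 286367], [241, 64, 61, 97, 5520], [309, 65, 95, 63, 5718], [335, 136, 57, 88, 4747], [238, 164, 88, 56, 4688]]
[458.87585843 198.62862654]
[470.99391051  84.44641236]
[464.01396685 150.21485573]
T [-1.181, 1.431, 2.402] rot [0.014, -0.003, -0.004] pos [640.   59.1 241.7] yaw 1.571 F [-0.6 -0.3 -0.4] w 34.2 t 15.85
```

View pics/w7.png

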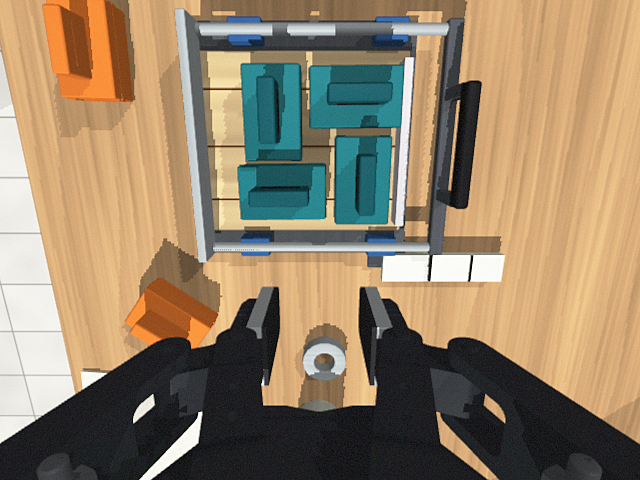

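All four form the pinwheel: case_2 at (270,112), case_a (357,97), case_1 (363,180), case_c (282,192), with the blade at rest. The handle is at (465,145). I fit it next, and check the poses.

```bash
cat > hf.py <<'E'
from h import *
def handle(v,p0):
    f,K,T=v;g=f.max(2);u=proj(K,T,[p0[0],p0[1],80]).astype(int)
    m=(g<48).astype(np.uint8)
    n,l,st,ce=cv2.connectedComponentsWithStats(m[:, :]); 
    best=None
    def cost(p):
        q=np.array([proj(K,T,w) for w in box(0,0,12,100,72,88)@np.array([[np.cos(p[2]),np.sin(p[2]),0],[-np.sin(p[2]),np.cos(p[2]),0],[0,0,1]])+[p[0],p[1],0]],np.float32)
        s=np.zeros(m.shape,np.uint8);cv2.fillConvexPoly(s,cv2.convexHull((q*16).astype(np.int32)),1,shift=4)
        return 1-(s&m).sum()/((s|m)*roi).sum()
    roi=np.zeros_like(m);roi[max(0,u[1]-75):u[1]+75,u[0]-10:u[0]+25]=1
    r=minimize(cost,p0,method="Nelder-Mead",options=dict(initial_simplex=[p0,[p0[0]+8,p0[1],0],[p0[0],p0[1]+8,0],[p0[0],p0[1],.05]],xatol=.1,fatol=1e-4))
    return r.x.round(3),round(r.fun,3)
E
python3 - <<'E'
from hf import *
v=cam("wrist");print(handle(v,[520,-2,0.]));print(handle(v,[514,3,0.]))
f,K,T=v
print(f.max(2)[145,445:490].tolist())
for nm,p in [("1",(599,28,1.57,1)),("2",(679,-31,1.57,1)),("a",(607.3,-45,0,1)),("c",(672,39,0,1))]: print(nm,fitcase([v],p,20,S=1))
for nm,uv,z in [("ptr",(430,268),22),("mark",(471,268),22),("fence",(402,200),42),("fence2",(408,70),42)]: print(nm,ray(K,T,uv,z).round(1))
E
```

```text
(array([ 5.22132e+02, -9.19000e-01, -4.00000e-03]), np.float64(0.091))
(array([522.142,  -0.805,  -0.   ]), np.float64(-0.277))
[87, 68, 60, 67, 64, 64, 54, 120, 218, 247, 147, 27, 16, 18, 27, 26, 21, 36, 38, 42, 40, 39, 36, 38, 34, 32, 37, 31, 35, 48, 206, 219, 213, 207, 209, 210, 211, 213, 210, 208, 211, 216, 220, 216, 218]
1 (array([600.35236855,  28.74518153,   1.56950547]), np.float64(0.06280667320902844))
2 (array([680.33466272, -30.08980345,   1.56654634]), np.float64(0.06301740158810609))
a (array([ 6.07655169e+02, -4.34370715e+01, -1.09920333e-03]), np.float64(0.0510743801652892))
c (array([6.72447333e+02, 3.90352390e+01, 1.90795612e-03]), np.float64(0.05974338412189251))
ptr [520.6 123.4  22. ]
mark [476.8 123.4  22. ]
fence [559.7  46.9  42. ]
fence2 [561.5 -67.3  42. ]
```

```bash
python3 - <<'E'
from h import *
plan(522,-1,150,1.571);plan(522,-1,62,1.571)
E
```

```text
T [-1.197, 1.833, 2.364] rot [0.016, -0.006, -0.004] pos [640.1  58.8 241.9] yaw 1.57 F [-0.3 -0.9  0.2] w 34.1 t 15.9
T [-1.196, 3.593, 2.368] rot [0.016, -0.006, -0.004] pos [640.1  58.8 241.9] yaw 1.57 F [-0.3 -0.9  0.2] w 34.1 t 15.9
```

jog_arm --translation '[[-0.4, 0.2, 0.7], [-0.8, 0.5, 1.4], [-1.2, 1.0, 2.1], [-1.2, 1.5, 2.37], [-1.2, 1.9, 2.37], [-1.2, 2.3, 2.37], [-1.2, 2.7, 2.37], [-1.2, 3.1, 2.37], [-1.2, 3.4, 2.37], [-1.2, 3.59, 2.37], [-1.2, 3.59, 2.37], [-1.2, 3.59, 2.37], [-1.2, 3.59, 2.37]]' --rot '[[0, 0, 0], [0, 0, 0], [0, 0, 0], [0, 0, 0], [0, 0, 0], [0, 0, 0], [0, 0, 0], [0, 0, 0], [0, 0, 0], [0, 0, 0], [0, 0, 0], [0, 0, 0], [0, 0, 0]]' --gripper '[0.4, 0.4, 0.4, 0.4, 0.4, 0.4, 0.4, 0.4, 0.4, 0.4, 0.4, 0.4, 0.4]'

```text
clock: 17.2
position: [522.6, -1.2, 62.9]
ee_rot: [0.501, 0.501, -0.499, -0.499]
contact_force: [-0.7, -0.8, 0.4]
gripper_width: 34.2
```

jog_arm --translation '[[0, 0, 0], [0, 0, 0], [0, 0, 0], [0, 0, 0], [0, 0, 0], [0, 0, 0]]' --rot '[[0, 0, 0], [0, 0, 0], [0, 0, 0], [0, 0, 0], [0, 0, 0], [0, 0, 0]]' --gripper '[0, 0, 0, 0, 0, 0]'

```text
clock: 17.8
position: [521.5, -1.3, 63.8]
ee_rot: [0.501, 0.5, -0.499, -0.499]
contact_force: [-3.6, 0.5, 6.3]
gripper_width: 10.7
```

```bash
python3 - <<'E'
from h import *
v=cam("wrist");save(v[0],"w8.png")
s=arm.read_state();p=s["position"]
plan(p[0]-45,p[1],p[2],1.571)
E
```

```text
T [-0.001, -0.002, 0.9] rot [0.015, -0.006, -0.004] pos [521.5  -1.3  63.8] yaw 1.57 F [-3.6  0.8  4.7] w 10.9 t 17.85
```

View pics/w8.png

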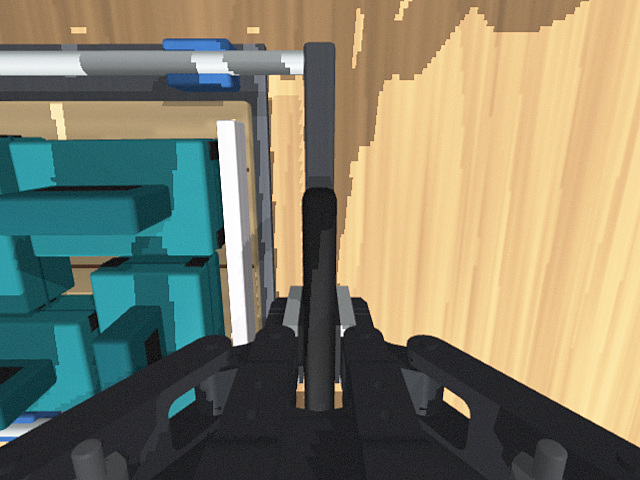

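The fingers pinch the handle at (320,330). Now the slow pull.

jog_arm --translation '[[0, 0, 0.05], [0, 0, 0.12], [0, 0, 0.2], [0, 0, 0.28], [0, 0, 0.36], [0, 0, 0.44], [0, 0, 0.52], [0, 0, 0.6], [0, 0, 0.67], [0, 0, 0.74], [0, 0, 0.8], [0, 0, 0.84], [0, 0, 0.87], [0, 0, 0.89], [0, 0, 0.9], [0, 0, 0.9], [0, 0, 0.9], [0, 0, 0.9]]' --rot '[[0, 0, 0], [0, 0, 0], [0, 0, 0], [0, 0, 0], [0, 0, 0], [0, 0, 0], [0, 0, 0], [0, 0, 0], [0, 0, 0], [0, 0, 0], [0, 0, 0], [0, 0, 0], [0, 0, 0], [0, 0, 0], [0, 0, 0], [0, 0, 0], [0, 0, 0], [0, 0, 0]]' --gripper '[0, 0, 0, 0, 0, 0, 0, 0, 0, 0, 0, 0, 0, 0, 0, 0, 0, 0]'

```text
clock: 19.65
position: [479.9, -1.2, 63.8]
ee_rot: [0.502, 0.502, -0.498, -0.498]
contact_force: [9.7, -5.9, -11.2]
gripper_width: 10.7
```

```bash
python3 - <<'E'
from h import *
s0=cam("top");f,K,T=s0;u=proj(K,T,[500,122,25]);print(u)
v=cam("wrist");c=cv2.resize(s0[0][210:300,255:375],(640,480),interpolation=cv2.INTER_CUBIC);save(c,"t9.png")
s1=cam("scene");save(cv2.resize(s1[0][190:310,260:420],(800,600),interpolation=cv2.INTER_CUBIC),"s9.png")
for nm,p in [("1",(595,28,1.57,1)),("2",(672,-31,1.57,1)),("a",(605,-44,0,1)),("c",(660,39,0,1))]: print(nm,fitcase([s1],p,20,S=3))
plan(476.5,-1.3,63.8,1.571)
E
```

```text
[266.31995474 286.79685836]
1 (array([606.02123032,  20.22579158,   1.56185409]), np.float64(0.6712180930930931))
2 (array([647.17824074,  18.59516461,   1.9313876 ]), np.float64(0.6587624526448717))
a (array([ 6.18248183e+02, -3.31215935e+01, -3.80139268e-01]), np.float64(0.6682462231397204))
c (array([ 6.49136139e+02,  3.67256466e+01, -4.27670994e-02]), np.float64(0.6533081285444234))
T [-0.001, -0.0, 0.067] rot [0.065, -0.001, 0.001] pos [479.8  -1.2  63.8] yaw 1.571 F [ 10.2  -5.4 -11. ] w 10.8 t 19.8
```

View pics/s9.png

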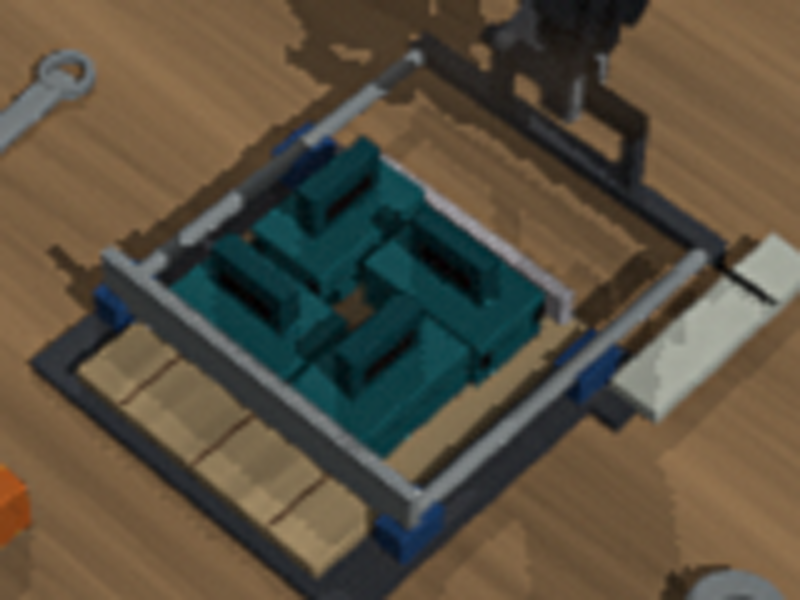

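The scene view shows the layer closed up and the pointer practically on the mark at (745,280). TCP travel is 41.6 mm and the arm gives about 3 mm under the load, so I pull a little further.

jog_arm --translation '[[0, 0, 0.08], [0, 0, 0.1], [0, 0, 0.12], [0, 0, 0.12], [0, 0, 0.12], [0, 0, 0.12], [0, 0, 0.12]]' --rot '[[0, 0, 0], [0, 0, 0], [0, 0, 0], [0, 0, 0], [0, 0, 0], [0, 0, 0], [0, 0, 0]]' --gripper '[0, 0, 0, 0, 0, 0, 0]'

```text
clock: 20.5
position: [477.6, -1.2, 63.8]
ee_rot: [0.504, 0.505, -0.496, -0.496]
contact_force: [12.5, -6.8, -12.7]
gripper_width: 10.8
```

```bash
python3 - <<'E'
from h import *
s1=cam("scene");f,K,T=s1;s0=cam("top")
a=cv2.resize(f[222:282,380:430],(400,480),interpolation=cv2.INTER_CUBIC)
b=cv2.resize(s0[0][255:315,245:295],(400,480),interpolation=cv2.INTER_CUBIC)
save(np.hstack([a,b]),"p10.png")
v=cam("wrist");save(v[0],"w10.png")
plan(476.5,-1.3,63.8,1.571)
for q in [(477,123,22),(482,123,22)]: print(proj(K,T,q),proj(s0[1],s0[2],q))
E
```

```text
T [-0.002, 0.0, 0.022] rot [0.119, 0.005, 0.006] pos [477.6  -1.2  63.8] yaw 1.572 F [ 11.8  -6.8 -12.8] w 10.7 t 20.65
[410.08162534 244.81743513] [265.78232725 295.34488483]
[408.85775884 245.92986336] [265.8375401 293.4956567]
```

View pics/p10.png

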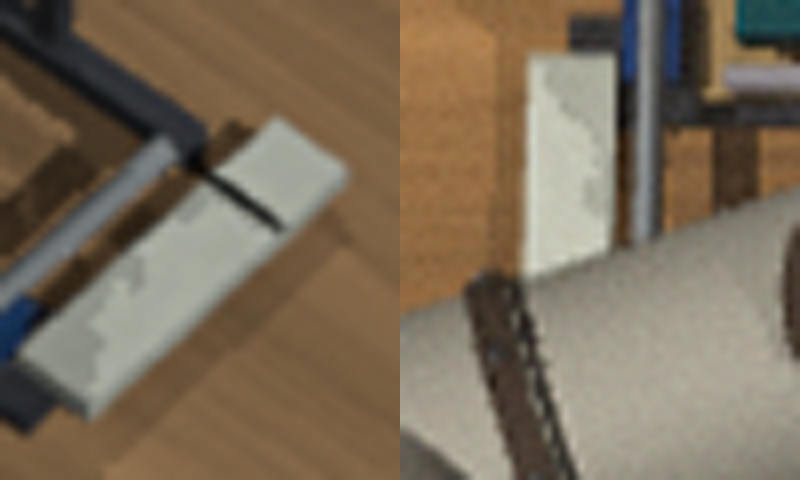

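The single straight dark line at (195–285,165–228) shows the pointer in line with the mark (within about 2 mm). TCP travel is 43.9 mm and steady, so I hand in.

```bash
python3 - <<'E'
from h import *
s=arm.read_state();print(s["position"],np.abs(s["joint_vel"]).max())
print(job_done())
E
```

```text
[477.57528873  -1.1877697   63.84141062] 0.0019219085421201747
the job is handed in; nothing more can be done
None
```

I set case_1 in the near place and case_2 in the far place, crosswise. Then I pinched the handle, pulled it to the mark and handed the job in while still holding it, at about 21 s of the 62 s allowed.

- **Cases before the pull:** the wrist picture and outline fit showed all four in the pinwheel and square to within about 0.01 rad. The fingers were clear and the clamp was at rest.
- **Clamp at the mark:** the gripper had travelled 43.9 mm and was steady. In the scene picture the pointer lined up with the mark to about 2 mm. The pull on the wrist was about 12 N along the clamp.
- **Check that failed:** after the pull, the case-by-case fit on the scene picture did not work because the closed-up cases merged into one patch. The final layer is confirmed only by eye, from the picture after the main pull and before the last 2 mm. There it looked closed, flat and square.
- **Other notes:** the top camera could not see the mark because the arm was in the way. I did not measure the force of the blade on each case.

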